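# Feel for the concealed catch of the stock drawer

### The job

The locked drawer of the stock case on the shop counter is freed by a concealed catch: one of the four identical plates set into the case's flat top. Feel over the plates with shut fingertips, pressing gently, until you find the one that gives, and press it home so that the drawer springs open by itself; then take the hand away and leave the drawer open. Do not move or pick up anything standing around or on the case.

Things in the scene. Friction and masses are not known exactly. Their poses are not given: they have to be found in the camera images.
- case: steel stock case screwed to the counter, 200 deep (x) x 400 wide (y) x 120 mm tall, with a 10 mm aluminium top panel and a full-width drawer in its front; origin at the centre of its underside, x axis to its rear, y axis to its left, z up. Panel top 120 mm above the counter, 4 plates in a row along y in its front half.
- drawer (a joint): how far the drawer has come out of the case front, m: 0 shut and locked, 0.045 sprung fully open (it moves by itself towards the case's -x when the catch is pressed, about 45 mm)
- catch (a joint): how far the concealed catch is pressed down, m: 0 up, 0.006 fully down. It is one of the four plates, a different one each time; it starts to give at about 2 N, is fully down at about 6 N, frees the drawer at about 4.5 mm and springs back when let go
- plate1 (a point): centre of the top face of the rightmost (seen from behind the robot) of four identical square aluminium plates, each 51 x 51 mm in a 55 x 55 mm opening of the top panel, its face 2 mm below the panel's top; plates are 85 mm apart, 35 mm in front of the case's middle. Three are rigid blanks, one is the catch: they look alike and are told apart only by whether they give. This point stays fixed when the plate is pressed.
- plate2 (a point): centre of the top face of the second from the right (seen from behind the robot) of four identical square aluminium plates, each 51 x 51 mm in a 55 x 55 mm opening of the top panel, its face 2 mm below the panel's top; plates are 85 mm apart, 35 mm in front of the case's middle. Three are rigid blanks, one is the catch: they look alike and are told apart only by whether they give. This point stays fixed when the plate is pressed.
- plate3 (a point): centre of the top face of the third from the right (seen from behind the robot) of four identical square aluminium plates, each 51 x 51 mm in a 55 x 55 mm opening of the top panel, its face 2 mm below the panel's top; plates are 85 mm apart, 35 mm in front of the case's middle. Three are rigid blanks, one is the catch: they look alike and are told apart only by whether they give. This point stays fixed when the plate is pressed.
- plate4 (a point): centre of the top face of the leftmost (seen from behind the robot) of four identical square aluminium plates, each 51 x 51 mm in a 55 x 55 mm opening of the top panel, its face 2 mm below the panel's top; plates are 85 mm apart, 35 mm in front of the case's middle. Three are rigid blanks, one is the catch: they look alike and are told apart only by whether they give. This point stays fixed when the plate is pressed.
- tape: tape measure, 62 x 38 x 56 mm, standing on the rear half of the case top; origin at the centre of its underside
- bitbox: flat black plastic box, 40 x 85 x 22 mm, lying on the rear half of the case top; origin at the centre of its underside
- driver: screwdriver lying on the counter behind the case
- wrench: wrench lying on the counter to the right
- spray: spray can, 64 mm diameter, 170 mm tall, on the counter to the right; origin under its base
- hammer: hammer lying on the counter to the left
- cup: grey plastic cup, 76 mm diameter, 85 mm tall, on the counter to the left; origin under its base

How it is judged:
On the way:
1. the catch plate is pressed home (value of joint catch above 0.0042 m), for 0.05 s.
At the end, for the whole second after the job is handed in: the drawer stands open by more than 38 mm and the catch plate has sprung back up (less than 1.5 mm down) (value of joint drawer above 0.038 m and value of joint catch below 0.0015 m); the robot touches nothing.
It fails at once if anything is pressed hard (fingers push with more than 45 N) (contact force between the fingers and anything else above 45 N).
It fails at once if a thing standing around or on the case is moved by more than 25 mm or lifted (distance of any of tape, bitbox, driver, wrench, spray, hammer, cup from where it was at the start of the episode above 0.025 m).
It also fails if it takes over 51 s, if anything falls off the work surface, if the arm or the gripper's body presses on something with over 40 N, if the wrist force passes 120 N, or if a joint passes its speed limit or range.

### The arm

A 6-joint arm with a two-finger parallel gripper is mounted at the origin on the work surface. World frame = base frame: x ahead of the robot, y to its left, z up, the work surface at z = 0. Lengths are in m, angles in rad, forces in N, time in s.
With the tool pointing down it reaches from about 0.275 to 0.75 m from the base axis. Payload 10.2 kg.
Tool frame: the origin (TCP) lies at the very end of the fingers, on their centre line; the grasp point (between the pads) lies 19 mm behind it; z points along the fingers, y is the direction in which the jaws open and shut (so a half turn about z gives the same grasp; the last joint's range is limited). The gripper opens to 88 mm and grips with 3 to 60 N. Pads are 18 mm wide; open, the fingers measure 123 mm over their backs; the gripper's body (75 mm by 187 mm) begins 45 mm behind the grasp point.
Start: joints at [1.012, 0.313, 1.498, -0, 1.331, -0.223], TCP at [0.173, 0.496, 0.239] pointing down, gripper open.
Joint ranges: [-2.94, 2.94], [-0.97, 2.17], [0.19, 2.56], [-1.23, 4.37], [0.02, 3.11], [-2.88, 2.88]. Speed limits (rad/s): [2.39, 2.39, 3.01, 3.14, 3.14, 3.14].

### API

Orientations are given as a unit quaternion [w, x, y, z].
In Python, from plant import sense, get_image, hand_in gives the robot as it stands. The module is installed in compiled form; this text tells all that it offers.
- The arm moves only by the tool jog_arm, never from a script. Its argument "plan" is a list of rows, each a list of 7 numbers: the shift along the tool's x, y, z in mm, then the turn, a rotation vector about the tool's x, y, z in units of 6 degrees (1.0 is 6 degrees), then the finger opening in mm, from 0 to 88.1. A call has 1 to 20 rows; each row shifts and turns the pose as measured when the row begins, along the tool's axes as they then stand; what a row does not reach is not made up. A row lasts 1/8 s, in which the tool goes at most 62.5 mm and 10.7 degrees, less where a joint would pass 70% of its speed; a pose out of reach is approached as far as the arm can. A call is refused whole if a number of a shift passes 62.5 or a number of a turn 1, either way. A call with a gripper value outside its range is refused whole. The fingers move at their own pace and stop on an object; "force" is the grip in N (left out, the last holds). Time passes only in rows, so rows that do not move let the fingers close. It gives the time, the measured TCP pose, the force and the opening at its end, in the units of the state.
- sense(): the state, without advancing time (a new reading comes with each control period).
- get_image(name): name is "side" or "top"; returns a dict with "pixels" (384x512x3 uint8, red, green, blue), "mtx" (3x3 intrinsics, pixels), "world_from_camera" (4x4, takes a point from camera to world coordinates). Camera axes: x right, y up, looking along -z (the intrinsics and any distortion apply to the point x, -y, -z); pixel columns grow to the right and rows downward; lengths in m; the calibration is good to about 2 mm. A picture is of the moment at which its call begins. There is no depth.
- hand_in(): hands the job in, once; it reports no verdict.
The state is a dict: "time": time; "joint_pos": joint angles; "joint_vel": joint speeds; "joint_torque": joint torques, N m; "eef_pos": TCP position; "tcp_rot": TCP orientation; "ft_force": force on the tool from outside, world axes, zero at the start; "torque": the same for the moment, N m; "opening": finger opening in m.
Only numpy, scipy, OpenCV 4.12 (cv2) and the standard library are available. Lean on these libraries where they do the work, as an engineer would, in place of code of your own. Each camera call takes 0.05 s, during which the arm holds its last target. There are 200 camera calls.

## Working session

There is one attempt and no reset: what is moved stays moved. The work goes in short steps, Python scripts to look and compute and a tool call to move; the robot and the scene stay as the last step left them, time stands still between calls to the robot, and variables do not carry over. Pictures are saved under pics/ and viewed, about 8 in all and at most 12, crops included, and the job is handed in when it is done.

Besides the shell and the picture viewer there is one more tool, called as a command line: name --pt "numbers of a row" for each row, then --argument value for the rest. jog_arm: Moves the arm, as the interface text tells. Its arguments: {"type":"object","properties":{"plan":{"type":"array"},"force":{"type":"number"}},"required":["plan"]}

```bash
mkdir -p pics; cat > h.py <<'E'
import numpy as np, cv2
from plant import sense, get_image, hand_in
def snap(n,f):
    d=get_image(n); cv2.imwrite('pics/'+f,d['pixels'][:,:,::-1]); np.savez('pics/'+f+'.npz',**d); return d
def ray(d,u,v,z):
    K=np.array(d['mtx']);T=np.array(d['world_from_camera'])
    r=np.linalg.solve(K,[u,v,1.]); w=T[:3,:3]@[r[0],-r[1],-r[2]]; o=T[:3,3]
    return o+w*(z-o[2])/w[2]
E
python3 - <<'E'
from h import *
for n in('top','side'):
    d=snap(n,n+'1.png'); print(d.keys(),d['world_from_camera'])
print(sense())
E
```

```text
dict_keys(['pixels', 'mtx', 'world_from_camera']) [[ 2.20872520e-02  9.86005288e-01 -1.65244439e-01  3.22355493e-01]
 [-9.99755039e-01  2.20181701e-02 -2.25005629e-03  2.79833358e-03]
 [ 1.41981276e-03  1.65253658e-01  9.86250076e-01  1.58302656e+00]
 [ 0.00000000e+00  0.00000000e+00  0.00000000e+00  1.00000000e+00]]
dict_keys(['pixels', 'mtx', 'world_from_camera']) [[-0.99284419  0.09107022 -0.07724401  0.45066992]
 [-0.11932677 -0.73145219  0.67137085  0.93246071]
 [ 0.00464159  0.67578392  0.73708517  1.10662829]
 [ 0.          0.          0.          1.        ]]
{'time': 0.1, 'joint_pos': array([ 1.01162570e+00,  3.13387545e-01,  1.49836025e+00,  5.07499980e-06,
        1.33100866e+00, -2.23411620e-01]), 'joint_vel': array([-0.00114663, -0.0017705 , -0.00217453, -0.00014403,  0.00124601,
       -0.00014428]), 'joint_torque': array([ 2.17799454e-03, -4.02814937e+01, -2.52645350e+01,  6.95289415e-02,
        3.42382968e-02, -9.95099163e-05]), 'eef_pos': array([0.17287476, 0.49548467, 0.23822195]), 'tcp_rot': array([-2.24204264e-04,  1.67092607e-01,  9.85941034e-01, -5.36977718e-04]), 'ft_force': array([0.64925446, 0.06392976, 0.19590236]), 'torque': array([-0.02685286,  0.03169661, -0.06547851]), 'opening': 0.0880710342847145}
```

View pics/top1.png

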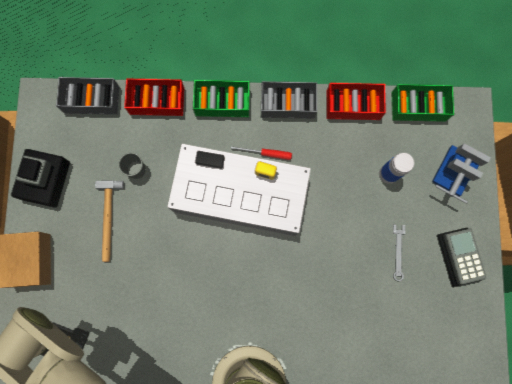

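View pics/side1.png

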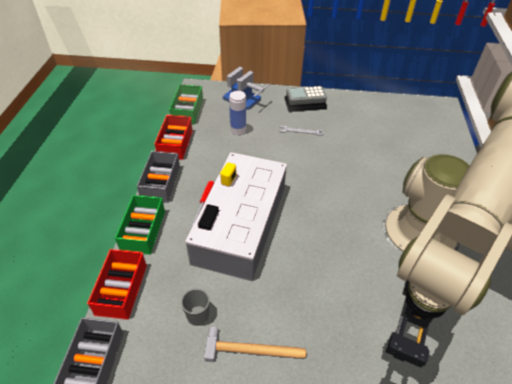

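The top view shows the white panel with corners near (183,145), (310,169), (299,233) and (169,208). The plates are near (196,190), (224,196), (252,202) and (280,207), with the bitbox and tape behind them. The side view agrees, and the hand is over the left counter.

```bash
python3 - <<'E'
from h import *
for n in('top','side'):
    d=np.load(f'pics/{n}1.png.npz'); g=cv2.cvtColor(d['pixels'],cv2.COLOR_RGB2HSV)
    m=((g[...,2]>195)&(g[...,1]<30)).astype(np.uint8)
    x0,x1,y0,y1=(160,320,135,240) if n=='top' else (180,295,145,275)
    mm=np.zeros_like(m);mm[y0:y1,x0:x1]=m[y0:y1,x0:x1]
    c=max(cv2.findContours(mm,cv2.RETR_EXTERNAL,cv2.CHAIN_APPROX_NONE)[0],key=cv2.contourArea)
    W=np.array([ray(d,u,v,.12)[:2] for u,v in cv2.convexHull(c)[:,0]])
    (cx,cy),s,a=cv2.minAreaRect((W*1000).astype(np.float32)); print(n,cx,cy,s,a)
    cs,hi=cv2.findContours(mm,cv2.RETR_CCOMP,cv2.CHAIN_APPROX_NONE)
    for k,q in enumerate(cs):
        if 80<cv2.contourArea(q)<900 :
            p=np.array([ray(d,u,v,.119)[:2] for u,v in q[:,0]])*1000
            r=cv2.minAreaRect(p.astype(np.float32)); print('  ',np.round(r[0]),np.round(r[1]),round(r[2]),hi[0][k][3])
E
```

```text
top 589.24951171875 42.160797119140625 (400.9590759277344, 200.16941833496094) 80.17262268066406
   [533. -77.] [62. 62.] 79 0
   [639. -38.] [81. 62.] 76 0
   [672. 134.] [97. 55.] 81 0
side 588.5551147460938 39.69282531738281 (404.3378601074219, 203.4372100830078) 79.98440551757812
   [671. 122.] [107.  56.] 81 0
```

jog_arm --pt "0 0 0 0 0 -0.78 0" --pt "0 0 0 0 0 -0.78 0" --pt "-45 -25 0 0 0 0 0" --pt "-45 -25 0 0 0 0 0" --pt "-45 -25 0 0 0 0 0" --pt "-45 -25 0 0 0 0 0" --pt "-45 -25 0 0 0 0 0" --pt "-45 -25 0 0 0 0 0" --pt "-45 -25 0 0 0 0 0" --pt "-45 -25 0 0 0 0 0" --pt "-45 -25 0 0 0 0 0" --pt "-45 -25 0 0 0 0 0" --pt "0 0 0 0 0 0 0" --force 20

```text
time: 1.72
eef_pos: [0.5862, 0.163, 0.2332]
tcp_rot: [-0.004, 0.082, 0.997, -0.002]
ft_force: [-0.2, 0.1, 1.2]
opening: 0.0005
```

jog_arm --pt "6 4 30 0 0 0 0" --pt "5 4 30 0 0 0 0" --pt "0 0 30 0 0 0 0" --pt "0 0 0 0 0 0 0"

```text
time: 2.22
eef_pos: [0.5733, 0.1747, 0.1406]
tcp_rot: [-0.005, 0.081, 0.997, -0.002]
ft_force: [-0.4, 0.3, 0.6]
opening: 0.0005
```

```bash
python3 -c "
from h import *
snap('side','side2.png');s=sense();print(s['eef_pos'],s['tcp_rot'],s['ft_force'])
d=cv2.imread('pics/side2.png');cv2.imwrite('pics/c2.png',cv2.resize(d[130:290,160:330],None,fx=3,fy=3))"
```

```text
[0.57412441 0.17482019 0.14227148] [-0.00314418  0.08142305  0.99667292 -0.00186989] [-0.41224096  0.54379922  0.0165158 ]
```

View pics/c2.png

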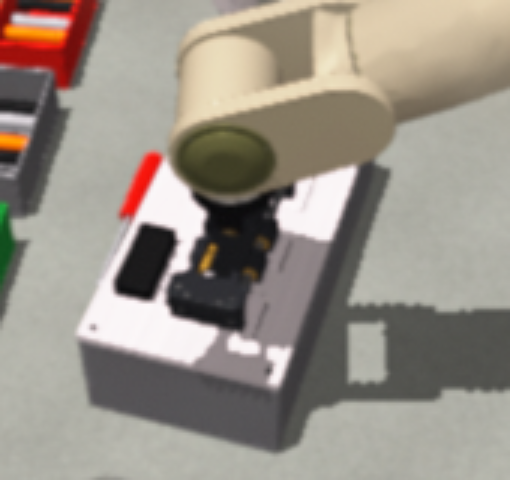

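The side crop shows the hand over the leftmost plate, clear of the bitbox at (147,262). Now I'll descend gently.

jog_arm --pt "0 0 9 0 0 0 0" --pt "0 0 6 0 0 0 0" --pt "0 0 3 0 0 0 0" --pt "0 0 2 0 0 0 0"

```text
time: 2.78
eef_pos: [0.5751, 0.1753, 0.1244]
tcp_rot: [-0.001, 0.081, 0.997, -0.001]
ft_force: [-0.1, 0.4, 0.2]
opening: -0.0
```

jog_arm --pt "0 0 2 0 0 0 0"

```text
time: 2.9
eef_pos: [0.5752, 0.1753, 0.1224]
tcp_rot: [-0.0, 0.081, 0.997, -0.001]
ft_force: [0.2, -0.8, -0.2]
opening: 0.0005
```

jog_arm --pt "0 0 2 0 0 0 0"

```text
time: 3.02
eef_pos: [0.5752, 0.1753, 0.1203]
tcp_rot: [-0.0, 0.081, 0.997, -0.001]
ft_force: [0.2, -0.2, 0.4]
opening: 0.0005
```

jog_arm --pt "0 0 2 0 0 0 0"

```text
time: 3.15
eef_pos: [0.5753, 0.1752, 0.1184]
tcp_rot: [-0.0, 0.081, 0.997, -0.001]
ft_force: [-5.4, -1.5, 19.5]
opening: 0.0002
```

jog_arm --pt "0 0 1 0 0 0 0"

```text
time: 3.28
eef_pos: [0.5753, 0.1753, 0.1184]
tcp_rot: [-0.0, 0.081, 0.997, -0.001]
ft_force: [-5.9, -2.4, 12.5]
opening: 0.0004
```

jog_arm --pt "0 0 1 0 0 0 0"

```text
time: 3.4
eef_pos: [0.5753, 0.1753, 0.1184]
tcp_rot: [0.0, 0.081, 0.997, -0.001]
ft_force: [-4.0, -1.1, 8.3]
opening: 0.0003
```

Rigid at 118.4 mm under about 20 N, so plate 4 is a blank. On to plate 3.

jog_arm --pt "0 0 -10 0 0 0 0" --pt "0 -15 -2 0 0 0 0" --pt "0 -30 0 0 0 0 0" --pt "0 -30 0 0 0 0 0" --pt "0 -13 0 0 0 0 0" --pt "0 0 0 0 0 0 0" --pt "0 0 0 0 0 0 0"

```text
time: 4.28
eef_pos: [0.5604, 0.084, 0.1317]
tcp_rot: [0.001, 0.081, 0.997, -0.001]
ft_force: [-0.0, 0.1, 0.4]
opening: 0.0004
```

jog_arm --pt "0 4 4 0 0 0 0" --pt "0 0 4 0 0 0 0" --pt "0 0 2 0 0 0 0" --pt "0 0 1 0 0 0 0"

```text
time: 4.78
eef_pos: [0.561, 0.0901, 0.1195]
tcp_rot: [0.0, 0.08, 0.997, -0.001]
ft_force: [0.5, -0.1, -0.2]
opening: 0.0001
```

jog_arm --pt "0 0 1 0 0 0 0"

```text
time: 4.9
eef_pos: [0.561, 0.0901, 0.1184]
tcp_rot: [0.0, 0.08, 0.997, -0.001]
ft_force: [-1.2, -0.3, 4.9]
opening: 0.0006
```

jog_arm --pt "0 0 1 0 0 0 0"

```text
time: 5.03
eef_pos: [0.5611, 0.0901, 0.1179]
tcp_rot: [0.001, 0.08, 0.997, -0.001]
ft_force: [-1.9, 1.0, 6.3]
opening: 0.0001
```

jog_arm --pt "0 0 1 0 0 0 0"

```text
time: 5.15
eef_pos: [0.5611, 0.0901, 0.1174]
tcp_rot: [0.001, 0.08, 0.997, -0.001]
ft_force: [-3.7, 0.3, 5.6]
opening: 0.0001
```

jog_arm --pt "0 0 2 0 0 0 0"

```text
time: 5.28
eef_pos: [0.5611, 0.0901, 0.1161]
tcp_rot: [0.001, 0.08, 0.997, -0.001]
ft_force: [-2.4, 0.6, 6.9]
opening: 0.0006
```

jog_arm --pt "0 0 2 0 0 0 0"

```text
time: 5.4
eef_pos: [0.5612, 0.0901, 0.1148]
tcp_rot: [0.001, 0.08, 0.997, -0.001]
ft_force: [-3.6, -0.8, 7.3]
opening: 0.0003
```

Plate 3 gives. Pressing it home.

jog_arm --pt "0 0 2 0 0 0 0" --pt "0 0 2 0 0 0 0"

```text
time: 5.65
eef_pos: [0.5614, 0.09, 0.1123]
tcp_rot: [0.002, 0.08, 0.997, -0.001]
ft_force: [-6.8, 0.1, 16.5]
opening: 0.0005
```

jog_arm --pt "0 0 1.5 0 0 0 0" --pt "0 0 1.5 0 0 0 0"

```text
time: 5.9
eef_pos: [0.5614, 0.0901, 0.1123]
tcp_rot: [0.002, 0.08, 0.997, -0.001]
ft_force: [-7.5, -0.6, 14.7]
opening: 0.0005
```

At the stop (112.3 mm, 6 mm travel). Now I'll lift away high and check.

jog_arm --pt "0 0 -10 0 0 0 0" --pt "0 0 -20 0 0 0 0" --pt "0 0 -30 0 0 0 0" --pt "20 0 -40 0 0 0 0" --pt "40 0 -40 0 0 0 0" --pt "50 0 -20 0 0 0 0" --pt "50 0 0 0 0 0 0" --pt "0 0 0 0 0 0 0" --pt "0 0 0 0 0 0 0"

```text
time: 7.02
eef_pos: [0.399, 0.1161, 0.2784]
tcp_rot: [0.005, 0.081, 0.997, -0.001]
ft_force: [1.0, -0.1, -0.5]
opening: 0.0002
```

```bash
python3 -c "
from h import *
snap('side','side3.png');snap('top','top3.png');s=sense();print(s['eef_pos'],s['ft_force'])
a=cv2.imread('pics/side3.png')[130:290,160:330];b=cv2.imread('pics/top3.png')[120:280,150:320]
cv2.imwrite('pics/c3.png',cv2.resize(np.hstack([a,b]),None,fx=2.3,fy=2.3))"
```

```text
[0.39911395 0.11608281 0.27801051] [ 0.23872754 -0.10792204  0.52050541]
```

View pics/c3.png

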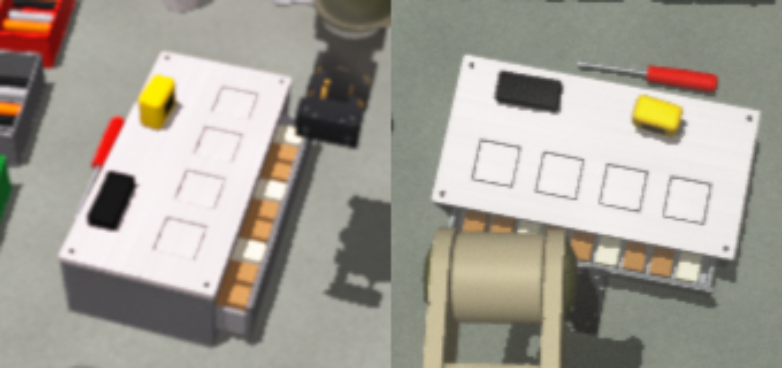

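The drawer stands open along the front in both views, all plates look level, and the tape and bitbox haven't moved. The front corner of the drawer is at about (710,287) in the crop, which is (289,245) in the full top picture. I'll measure its opening and hand in.

```bash
python3 -c "
from h import *
d=np.load('pics/top3.png.npz')
for z in (.09,.1,.11):
    p=ray(d,288.7,244.5,z)[:2]*1000-[589,41]; print(z,-(p@[.985,-.172])-100)
print(sense()['joint_vel'].round(3)); hand_in()"
```

```text
0.09 38.6265155938884
0.1 39.41315690692852
0.11 40.19979821996864
[-0.    0.01 -0.    0.    0.    0.  ]
the job is handed in; nothing more can be done
```

The drawer is open and the job is handed in. Plate 3, third from the right, was the catch.

- **Finding the catch:** I felt over the plates with shut fingers, starting at the left. Plate 4 stayed put at 118.4 mm under about 20 N, so it is a blank. Plate 3 gave at about 5–7 N and sank 6 mm to its stop at 112.3 mm. Plates 1 and 2 didn't need testing.
- **Forces:** the highest reading at the end of any move was about 20 N, against the 45 N limit on the fingers.
- **Last checks:** after lifting the hand well clear, the wrist force read about zero. The pictures showed the drawer sprung open, the plates level, and the tape, bitbox and screwdriver where they had been.
- **Drawer opening:** I measured about 39–40 mm from one picture, against the 38 mm needed and the 45 mm nominal. The corner pixel was picked by eye and its height was assumed, so this is good to only a few mm and does not prove the margin on its own.
- **Not checked:** I did not look again at the wrench, spray can, hammer or cup, but the hand never worked near them.

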